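# Push a cucumber end through the waste flap of a chopping block

## Robot

A 7-joint arm with a two-finger parallel gripper is mounted at the origin on the work surface. World frame = base frame: x ahead of the robot, y to its left, z up, the work surface at z = 0. Lengths are in m, angles in rad, forces in N, time in s.
With the tool pointing down it reaches from about 0.375 to 0.925 m from the base axis. Payload 3.1 kg.
Tool frame: the origin (TCP) lies between the finger pads; the fingertips stand 19 mm ahead of it and the grasp point (between the pads) is the TCP; z points along the fingers, y is the line along which they close (so a half turn about z gives the same grasp; the last joint's range is limited). The gripper opens to 85 mm and grips with 20 to 120 N. Pads are 22 mm wide; open, the fingers measure 114 mm over their backs; the gripper's body (76 mm by 85 mm) begins 54 mm behind the grasp point. The pads swing forward as they close: fully open they stand 13 mm farther back than shut.
Start: joints at [1.148, 0.383, 0.044, 1.598, -0.018, 1.161, -0.05], TCP at [0.207, -0.616, 0.25] pointing down, gripper open.
Joint ranges: [-2.61, 2.61], [-0.41, 2.15], [-1.48, 1.57], [0, 2.5], [-1.57, 4.71], [0.05, 1.97], [-2.85, 2.85]. Speed limits (rad/s): [2.79, 2.79, 3.14, 3.14, 3.14, 3.14, 3.14].

## Interface

Orientations are given as a unit quaternion [x, y, z, w].
In Python, from bench import move_ptp, movel, move_j, move_gripper, pause, inverse_kinematics, read_camera, camera_params, MotionError, sign_off, look_for, tip_of, read_time_s, read_qpos, read_joint_vel, read_effort, read_eef_pos, read_tcp_rot, read_ft_force, read_ft_torque, read_finger_gap, read_grasp_force gives the robot as it stands. Calls block until the motion is done:
- move_ptp(position, orientation): joint-space move of the TCP to a pose.
- movel(position, orientation=None, speed=0.15): straight line of the TCP; orientation=None keeps the orientation; speed is the mean speed in m/s.
- move_j(angles): joint-space move.
- move_gripper(opening, effort=None): finger opening in m; effort is the grip in N (None keeps the last); returns when the fingers have stopped.
- pause(seconds).
- inverse_kinematics(position, orientation): joint angles nearest the present ones, or None.
- read_camera(name): name is "scene" or "side" or "wrist"; returns the picture (400x640x3 uint8, red, green, blue); there is no depth.
- camera_params(name): a dict with "K" (3x3 intrinsics, pixels), "camera_from_world" (4x4, takes a point from world to camera coordinates). Camera axes: x right, y down, z forward; pixel columns grow to the right and rows downward; lengths in m; the calibration is good to about 2 mm. The wrist camera is an equidistant fisheye: a pixel r from the principal point sees the ray r / f radians off the axis. A picture is of the moment at which its call begins: read the wrist's pose just before it. camera_params takes no time and is no camera call; for the wrist camera it gives the pose at the moment of the call.
A pose or a line that the arm cannot do raises MotionError and nothing moves.
- sign_off(): hands the job in; it is judged then, once.
Trained networks look in the newest picture that a camera, given by its name, has taken for a name from the list of things; names that differ only in an ending like _2 or _b are one class to them, and where a whole thing is asked for, a point or a joint stands for the part that bears it (a point fixed in the world has none). Each returns a list of dicts, best first, with "confidence" (0 to 1); they miss things now and then, are a little off and sometimes report something else, mostly with a low value. They report only what shows in the picture. A call takes as long as a camera call.
- look_for(camera, name): "at" ([column, row] in pixels, amid what is visible of it).
- tip_of(camera, name): "at" ([column, row] in pixels: a listed point, or the origin of a listed thing).
Readings, each from a call of its own:
- read_time_s(): time.
- read_qpos(): joint angles.
- read_joint_vel(): joint speeds.
- read_effort(): joint torques, N m.
- read_eef_pos(): TCP position.
- read_tcp_rot(): TCP orientation.
- read_ft_force(): force on the tool from outside, world axes, zero at the start.
- read_ft_torque(): the same for the moment, N m.
- read_finger_gap(): finger opening in m.
- read_grasp_force(): force on a finger pad.
Only numpy, scipy, OpenCV 4.12 (cv2) and the standard library are available. Lean on these libraries where they do the work, as an engineer would, in place of code of your own. Each camera call takes 0.05 s, during which the arm holds its last target. There are 200 camera calls.

## Task

Clear the cucumber end off the chopping block into its waste pan without lifting or pinching it: slide it up to the waste flap, press the sprung flap down with one finger while the cucumber end still stands on the wood, and, keeping the flap down, gently push the cucumber end over the edge with the other finger so that it drops through into the pan. Keep the flap down until it has dropped, then draw the fingers out so that the flap springs shut. Do not shove the cucumber end onto the closed flap, and leave the pepper mill, the salt pot and the mug where they stand.

Things in the scene. Friction and masses are not known exactly. Their poses are not given: they have to be found in the camera images.
- block: Chopping-block station, fixed: a pale maple slab 500 mm (its x) by 340 mm (its y), 28 mm thick, on four white legs, its top face 150 mm above the worktop. Origin: on the worktop under the slab's centre; z up. Its +x is the way waste is pushed. The waste mouth is a rectangular hole through the slab, x = 60 to 175 mm, y = -95 to 95 mm, with flush steel trim 12 mm wide round it
- lip (a point): middle of the mouth's -x edge, where the flap is hinged and over which waste is pushed, at the height of the slab's top face; axes as the block's. Only the flap is in the mouth; below is free space down to the pan. The mouth's far (+x) wall is only 8 mm deep: the slab is cut away under it for 28 mm
- flap (a joint): Flap angle, rad: 0 = shut (level, its top 3 mm below the slab's top face), grows as it swings down into the mouth, stop at 1.0. Hinged along the lip, free edge on the +x side: pressed down it is a chute falling away from the lip towards +x. A spring shuts it within about half a second. Pressed 50 mm from the hinge it needs about 3 N at first, 7 N at 0.8 rad, more nearer the hinge
- flap_edge (a point): middle of the flap's free edge, on its top face, 113 mm from the hinge (moves with the flap). The flap is a slippery polished steel plate, 110 by 184 mm, 4 mm thick, that fills the mouth. The weight of the cucumber end alone does not open it
- offcut: the cucumber end: dark green rounded butt on its cut face, 45 mm across at the foot (straight for the lowest 6 mm, then 38 mm across at 15 mm up, rounded top 24 mm up), about 40 g, wet and slippery. Origin: centre of its underside; z up. Starts on the slab on the -x side of the lip, its centre 70 to 160 mm from it and within 50 mm of the mouth's middle line
- mill: bystander: dark wooden pepper mill, 52 mm across, 141 mm high, standing on the slab at one of its two -x corners; origin: centre of its underside
- salt: bystander: white salt pot with wooden lid, 68 mm across, 61 mm high, standing on the slab at the other -x corner; origin: centre of its underside
- mug: bystander: blue mug, 82 mm across, 92 mm high, on the worktop to the robot's right; origin: centre of its underside
- pan (a point): middle of the inner floor of the steel waste pan that stands under the mouth: open on top, 235 mm (block's x) by 262 mm (y), 62 mm high, fixed; its inner floor is 4 mm above the worktop

How it is judged:
On the way, in this order (a step that is already met when the one before it is completed fails the run):
1. a finger holds the flap pressed well down (0.3 rad or more) while the cucumber end still stands on the wood, its centre at least 5 mm short of the lip (value of joint flap above 0.3 rad and contact force between the fingers and flap above 0.2 N and x of offcut in the frame of lip below -0.005 m and z of offcut in the frame of lip above -0.004 m), for 0.2 s.
2. a finger pushes the cucumber end over the lip while the other holds the flap down (value of joint flap above 0.25 rad and contact force between the fingers and flap above 0.2 N and contact force between the fingers and offcut above 0.03 N and x of offcut in the frame of lip above -0.005 m).
3. the cucumber end has dropped through the mouth while a finger still holds the flap down (value of joint flap above 0.2 rad and contact force between the fingers and flap above 0.2 N and z of offcut in the frame of block below 0.06 m), for 0.1 s.
At the end, for the whole second after the job is handed in: The cucumber end lies at rest in the waste pan, the flap is shut again (within 0.06 rad), and the mill, the salt pot and the mug stand within 20 mm of where they were (z of offcut in the frame of block below 0.06 m and x of offcut in the frame of block between 0.01 and 0.243 m and y of offcut in the frame of block between -0.13 and 0.13 m and linear speed of offcut below 0.05 m/s and value of joint flap below 0.06 rad and distance of each of mill, salt, mug from where it was at the start of the episode below 0.02 m); the robot touches nothing.
It fails at once if the cucumber end is lifted (its underside 15 mm or more above the slab) (z of offcut in the frame of lip above 0.015 m).
It fails at once if the cucumber end is pinched between the fingers or pressed hard (over 15 N) (contact force between the fingers and offcut above 15 N).
It fails at once if the cucumber end is shoved onto the closed flap (it bears on the flap with the flap less than 0.15 rad open) (contact force between offcut and flap above 0.1 N and value of joint flap below 0.15 rad).
It fails at once if the mill, the salt pot or the mug is displaced by more than 20 mm (distance of any of mill, salt, mug from where it was at the start of the episode above 0.02 m).
It also fails if it takes over 51 s, if anything falls off the work surface, if the arm or the gripper's body presses on something with over 40 N, if the wrist force passes 120 N, or if a joint passes its speed limit or range.

## Working session

There is one attempt and no reset: what is moved stays moved. The work goes in short steps, each a Python script; the robot and the scene stay as the last script left them, time stands still between calls to the robot, and variables do not carry over. Pictures are saved under pics/ and viewed, at most 10 in all, crops included, and the job is handed in when it is done.

```bash
mkdir -p pics; ls
cat > h.py <<'E'
import numpy as np, cv2
from bench import *
def ray(cam,px):
    p=camera_params(cam);K=np.array(p["K"]);T=np.array(p["camera_from_world"])
    d=np.linalg.inv(K)@[px[0],px[1],1.]
    if cam=="wrist":
        r=np.hypot(d[0],d[1]);d=np.array([*(d[:2]/max(r,1e-9)*np.sin(r)),np.cos(r)])
    R=T[:3,:3];return -R.T@T[:3,3],R.T@d
def onz(cam,px,z):
    o,d=ray(cam,px);return o+d*(z-o[2])/d[2]
E
python3 - <<'E'
from h import *
for c in("scene","side"):
    im=read_camera(c);cv2.imwrite(f"pics/{c}0.png",im[...,::-1])
    print(c,ray(c,[320,200]))
    for n,z in(("lip",.15),("flap_edge",.147),("offcut",.15),("mill",.15),("salt",.15),("mug",0),("block",0),("pan",.004)):
        for d in tip_of(c,n)[:2]: print(n,np.round(d["at"]),round(d["confidence"],2),onz(c,d["at"],z).round(3))
print(read_time_s(),read_tcp_rot())
E
```

```text
pics
scene (array([ 0.25288171, -0.02018281,  1.1843407 ]), array([ 0.27835256, -0.06767619, -0.95844383]))
lip [288. 238.] 0.75 [ 0.489 -0.001  0.15 ]
flap_edge [290. 291.] 0.79 [0.379 0.023 0.147]
mill [342. 129.] 0.7 [ 0.706 -0.191  0.15 ]
salt [240. 131.] 0.93 [0.768 0.041 0.15 ]
mug [484. 220.] 0.96 [ 0.431 -0.488  0.   ]
mug [342. 131.] 0.66 [ 0.767 -0.214  0.   ]
block [290. 226.] 0.68 [ 0.552 -0.012  0.   ]
block [289. 289.] 0.29 [0.402 0.029 0.   ]
pan [294. 280.] 0.84 [0.42  0.012 0.004]
side (array([ 0.08591945, -0.18635524,  1.63118057]), array([ 0.31781239,  0.01010102, -0.94841288]))
lip [261. 220.] 0.7 [ 0.492 -0.002  0.15 ]
flap_edge [243. 257.] 0.6 [0.375 0.032 0.147]
offcut [263. 201.] 0.54 [0.555 0.002 0.15 ]
mill [330. 160.] 0.81 [ 0.72  -0.185  0.15 ]
salt [262. 139.] 0.7 [0.759 0.039 0.15 ]
mug [411. 274.] 0.83 [ 0.425 -0.493  0.   ]
block [272. 216.] 0.85 [ 0.552 -0.016  0.   ]
pan [254. 250.] 0.57 [0.432 0.022 0.004]
0.9 [9.86840220e-01 1.61698423e-01 2.59138046e-05 1.62441048e-05]
```

View pics/scene0.png

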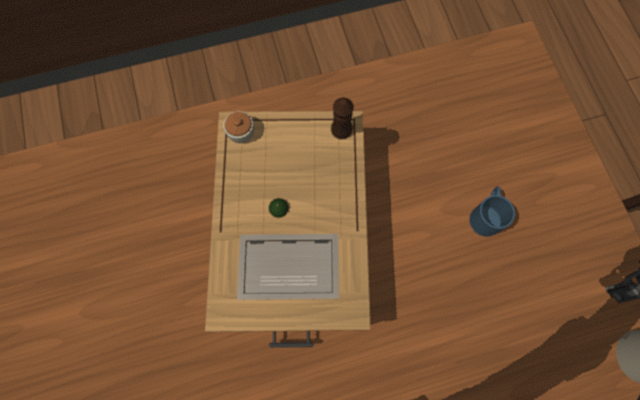

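View pics/side0.png

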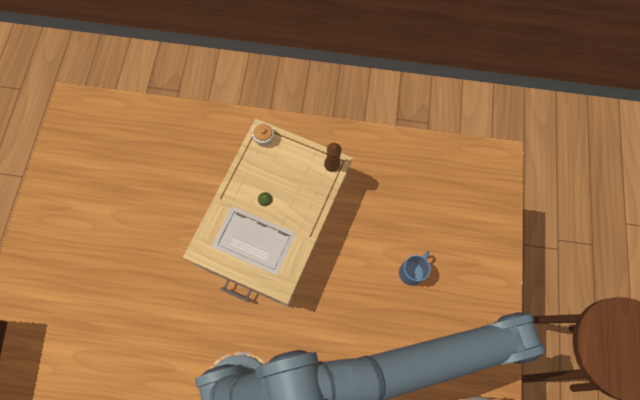

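The pale block has its mouth nearest the robot, so its +x points at the robot (yaw about 166°). In the scene view the offcut is at (278,208), the trim spans (238,236)–(339,297), salt is at (240,128), the mill at (342,125) and the mug at (495,213). Next I move over the block for a close wrist view.

```bash
cat >> h.py <<'E'
from scipy.spatial.transform import Rotation as Rn
LIP=np.array([.4905,-.0015,.15]);YAW=np.radians(165.7)
def RB(): return Rn.from_euler('z',YAW).as_matrix()
def toB(p): return RB().T@(np.asarray(p)-LIP)
def toW(p): return LIP+RB()@np.asarray(p)
def tool(psi,th,s=1):
    """tool matrix in the lip frame: pusher->lead line yawed psi, lead finger dipped th; s: which finger leads"""
    c,S=np.cos,np.sin
    ld=np.array([c(psi)*c(th),S(psi)*c(th),-S(th)]);z=np.array([-S(th)*c(psi),-S(th)*S(psi),-c(th)])
    y=s*ld;return np.c_[np.cross(y,z),y,z]
def quat(M): return Rn.from_matrix(RB()@M).as_quat()
E
python3 - <<'E'
from h import *
for s in(1,-1):
  for psi in(-28,0,28):
    for th,p in((0,[-.04,0,.2]),(0,[-.07,0,.02]),(20,[0,.02,.02]),(28,[.04,.02,.0])):
      q=inverse_kinematics(toW(p),quat(tool(np.radians(psi),np.radians(th),s)))
      print(s,psi,th,None if q is None else np.round(q,2))
for s in (-1,1):
  try: move_ptp(toW([-.03,0,.2]),quat(tool(0,0,s)));print("s",s);break
  except MotionError as e: print(e)
im=read_camera("wrist");cv2.imwrite("pics/w1.png",im[...,::-1])
for n,z in(("lip",.15),("flap_edge",.147),("offcut",.15),("mill",.15),("salt",.15),("block",0)):
    for d in tip_of("wrist",n)[:2]: print(n,np.round(d["at"]),round(d["confidence"],2),onz("wrist",d["at"],z).round(4))
print(read_time_s())
E
```

```text
1 -28 0 [ 1.02  0.27 -1.24  1.72  0.26  1.34  2.14]
1 -28 0 [ 0.92  0.65 -1.24  1.85  0.67  1.15  1.84]
1 -28 20 [ 0.95  0.23 -1.23  2.19  0.73  0.81  1.65]
1 -28 28 [ 0.89  0.14 -1.26  2.34  0.92  0.74  1.35]
1 0 0 [ 1.02  0.27 -1.24  1.72  0.26  1.34  2.63]
1 0 0 [ 0.92  0.65 -1.24  1.85  0.67  1.15  2.33]
1 0 20 [ 1.12  0.13 -1.25  2.25  0.46  0.57  2.43]
1 0 28 [-0.9  -0.15  0.67  2.5   0.8   0.43  2.  ]
1 28 0 [-1.29  0.23  1.43  1.8  -0.24  1.31 -2.71]
1 28 0 [-1.04  0.77  1.38  1.93 -0.83  1.18 -2.24]
1 28 20 [ 0.49  0.03 -0.48  2.26 -0.14  0.51 -2.78]
1 28 28 [ 0.61 -0.05 -0.58  2.44 -0.53  0.31 -2.41]
-1 -28 0 [ 0.49  0.12 -0.59  1.74  0.07  1.31 -0.85]
-1 -28 0 [ 0.42  0.35 -0.54  1.87  0.22  0.98 -0.95]
-1 -28 20 [ 0.76  0.16 -1.01  2.2   0.63  0.76 -1.42]
-1 -28 28 [-0.41  0.01  0.04  2.39  0.76  0.65 -1.69]
-1 0 0 [ 0.52  0.12 -0.62  1.74  0.07  1.31 -0.37]
-1 0 0 [ 0.45  0.36 -0.58  1.87  0.23  0.98 -0.48]
-1 0 20 [ 0.72  0.05 -0.84  2.26  0.32  0.54 -0.61]
-1 0 28 [ 0.9  -0.06 -1.05  2.43  0.45  0.32 -0.82]
-1 28 0 [ 0.54  0.13 -0.64  1.73  0.08  1.31  0.12]
-1 28 0 [ 0.48  0.37 -0.61  1.87  0.25  0.98 -0.  ]
-1 28 20 [ 0.68  0.05 -0.67  2.26 -0.12  0.51  0.35]
-1 28 28 [ 0.58 -0.05 -0.55  2.44 -0.52  0.31  0.73]
s -1
lip [285. 184.] 0.79 [ 0.4875 -0.0048  0.15  ]
flap_edge [183. 184.] 0.92 [0.3717 0.0268 0.147 ]
offcut [352. 163.] 0.66 [0.5627 0.0009 0.15  ]
mill [479. 274.] 0.83 [ 0.7018 -0.1827  0.15  ]
salt [510.  95.] 0.64 [0.769  0.0399 0.15  ]
block [334. 164.] 0.84 [ 0.5461 -0.0237  0.    ]
3.7
```

View pics/w1.png

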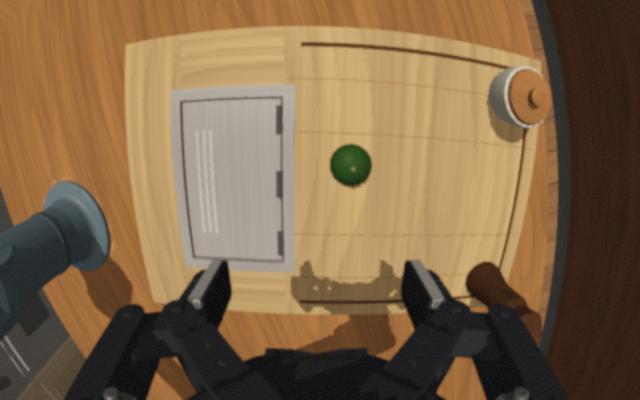

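The wrist view shows the offcut at (351,165), the trim outer corners at (171,91), (295,85), (295,271) and (185,271), and slab corners at (126,44) and (540,62). I'll fit the block pose from these.

Run:
```python
from h import *
from scipy.optimize import least_squares
px=[(171,91),(295,85),(295,271),(185,271),(126,44),(540,62)]
m=np.array([(127,-107),(-12,-107),(-12,107),(127,107),(190,-170),(-310,-170)])/1e3
W=np.array([onz("wrist",p,.15)[:2] for p in px])
def f(v):
    c,s=np.cos(v[2]),np.sin(v[2]);return (m@np.array([[c,s],[-s,c]])+v[:2]-W).ravel()
r=least_squares(f,[.49,0,2.9],loss="soft_l1",f_scale=.003)
print(r.x.round(4),np.degrees(r.x[2]),(f(r.x)*1e3).reshape(-1,2).round(1))
for p in[(351,165)]:
    print(onz("wrist",p,.16))
print([ (d["at"],d["confidence"]) for d in look_for("wrist","offcut")])
```

```text
[ 0.4847 -0.0043  2.8711] 164.50235653608755 [[-0.8  0.1]
 [-0.2 -0.1]
 [-1.4 -1.6]
 [ 4.4  5.8]
 [-0.7 -1.2]
 [ 0.5 -0.1]]
[0.56057421 0.00142387 0.16      ]
[([351.9, 164.5], 0.61)]
```

```bash
sed -i 's/^LIP=.*/LIP=np.array([.486,-.0043,.15]);YAW=np.radians(164.6)/' h.py
python3 - <<'E'
from h import *
oc=toB([.561,.0012,.15]);print("offcut",oc)
q=quat(tool(0,0,-1))
p=np.array([oc[0]+.008,oc[1],.06]);move_ptp(toW(p),q)
p[2]=.026;movel(toW(p),q,speed=.1)
f0=read_ft_force()[2]
while p[2]>-.002:
    p[2]-=.002;movel(toW(p),q,speed=.03)
    f=read_ft_force()[2]-f0
    if f>1.5: break
print("contact z",p[2],toB(read_eef_pos())[2],f,read_time_s())
p[2]+=.005;movel(toW(p),q,speed=.05)
im=read_camera("wrist");cv2.imwrite("pics/w2.png",im[...,::-1])
for n,z in(("lip",.15),("offcut",.15)):
    for d in tip_of("wrist",n)[:1]: print(n,d["at"],d["confidence"],toB(onz("wrist",d["at"],z)).round(4))
print(read_time_s(),read_finger_gap(),read_ft_force())
E
```

```text
offcut [-0.0708466  -0.02521923  0.        ]
contact z 0.003999999999999993 0.0059419611689758844 10.695745950540159 7.625
offcut [328.1, 275.9] 0.56 [-0.0695 -0.0228  0.    ]
8.025 0.08581911199036911 [-0.86254473 -0.02587148  0.71390523]
```

View pics/w2.png

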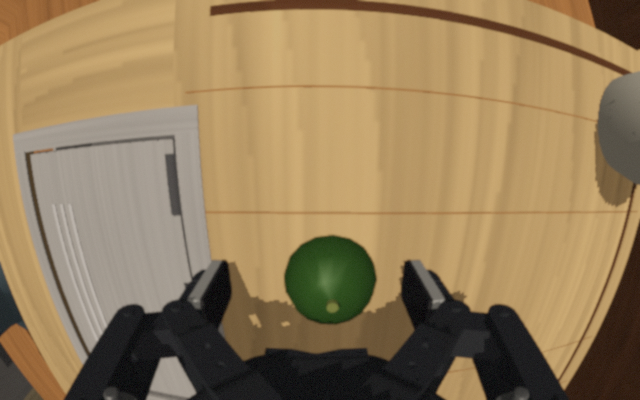

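The offcut is well inside the cage at (330,280), and the open tips are 6 mm ahead of the TCP. Now the slide.

Run:
```python
from h import *
q=quat(tool(0,0,-1))
movel(toW([-.018,-.0245,.0095]),q,speed=.04)
movel(toW([-.0005,-.0245,.0095]),q,speed=.02)
pause(.2)
print(toB(read_eef_pos()),read_ft_force())
movel(toW([-.007,-.0245,.0095]),q,speed=.04)
movel(toW([-.02,-.0245,.09]),q,speed=.15)
im=read_camera("wrist");cv2.imwrite("pics/w3.png",im[...,::-1])
for n,z in(("lip",.15),("flap_edge",.147),("offcut",.15)):
    for d in tip_of("wrist",n)[:1]: print(n,d["at"],d["confidence"],toB(onz("wrist",d["at"],z)).round(4))
print([(d["at"],toB(onz("wrist",d["at"],.16)).round(4)) for d in look_for("wrist","offcut")[:1]])
print(read_time_s())
```

```text
[-0.0005333  -0.02447607  0.00945728] [-0.70338602 -0.09656802  0.07842678]
lip [291.3, 244.9] 0.98 [-0.0007 -0.0015  0.    ]
flap_edge [154.1, 242.6] 0.86 [ 0.1178  0.0013 -0.003 ]
offcut [317.6, 217.5] 0.8 [-0.0208 -0.0237  0.    ]
[([319.1, 218.8], array([-0.022 , -0.0264,  0.01  ]))]
11.7833
```

View pics/w3.png

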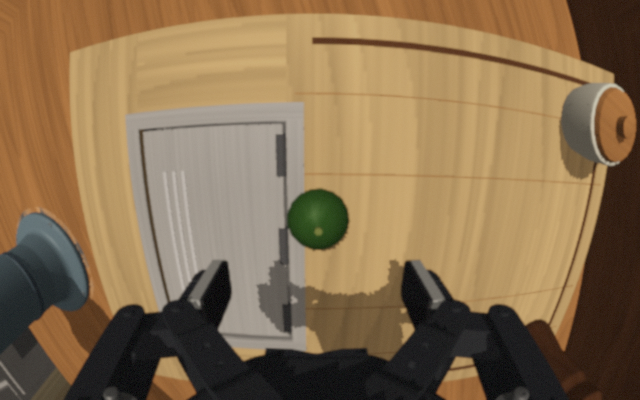

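The offcut now stands at (-21,-24.5) mm in the lip frame, at pixel (318,218), just short of the lip. The flap is shut. Next I tilt so the leading finger presses the flap beside the offcut's path, with the other finger's corner behind the offcut.

```bash
cat >> h.py <<'E'
S=-1
def pose(C,psi,th):
    """TCP position, quaternion (world) that put the pusher's forward inner tip corner at C (lip frame)"""
    psi,th=np.radians([psi,th]);M=tool(psi,th,S)
    return toW(np.asarray(C)-M@np.array([-S*.011,-S*.043,.006])),quat(M)
def at(C,psi,th,speed=.05): movel(*pose(C,psi,th),speed=speed)
E
python3 - <<'E'
from h import *
y=-.0235
move_ptp(*pose([-.050,y,.07],22,14));
at([-.050,y,.035],22,14,.1)
f0=np.array(read_ft_force())
for z in(.025,.018,.012,.008,.004):
    at([-.049,y,z],22,14,.05);print(z,(np.array(read_ft_force())-f0).round(1))
pause(.3)
im=read_camera("wrist");cv2.imwrite("pics/w4.png",im[...,::-1])
for d in tip_of("wrist","offcut")[:1]: print(d["at"],d["confidence"],toB(onz("wrist",d["at"],.15)).round(4))
for d in tip_of("wrist","flap_edge")[:1]: print("fe",d["at"],d["confidence"],[toB(onz("wrist",d["at"],.15-h)).round(3) for h in (.04,.06,.08)])
print(read_time_s(),read_qpos())
E
```

```text
0.025 [-0.5  0.1  0.6]
0.018 [-1.6 -0.   5.3]
0.012 [-2.3 -1.2  9.6]
0.008 [-2.4  0.1 10.7]
0.004 [-3.7 -0.7 12.9]
[347.9, 233.2] 0.56 [-0.0229 -0.0238  0.    ]
fe [115.7, 173.1] 0.84 [array([ 0.095, -0.007, -0.04 ]), array([ 0.102, -0.   , -0.06 ]), array([ 0.109,  0.006, -0.08 ])]
14.725 [ 0.58547716  0.15312511 -0.66661056  2.1811241   0.14959216  0.59490779
 -0.06193194]
```

View pics/w4.png

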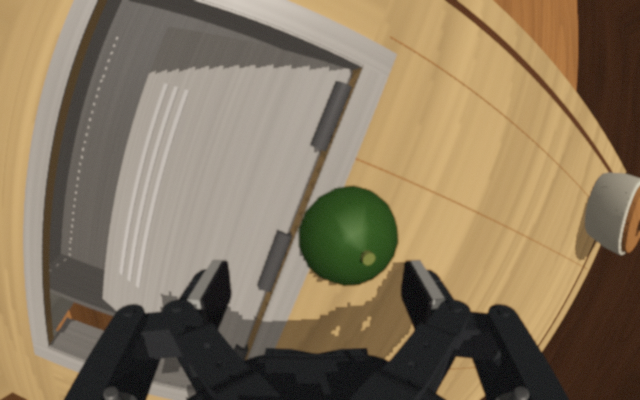

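The flap is well down, with its edge at (115,173) and the pan showing below. The offcut still stands on the wood at (348,235). Now I push, watching its y.

Run:
```python
from h import *
y=-.0235
def look():
    read_camera("wrist")
    for d in tip_of("wrist","offcut")[:1]: print("  offcut",round(d["confidence"],2),toB(onz("wrist",d["at"],.15)).round(4))
for x,th in((-.045,15),(-.040,16),(-.036,17),(-.032,18),(-.029,18.5)):
    at([x,y,.004],22,th,.03);print(x,th,np.round(read_ft_force(),1));look()
cv2.imwrite("pics/w5.png",read_camera("wrist")[...,::-1]);print(read_time_s())
```

```text
-0.045 15 [-2.1  0.2 10.8]
  offcut 0.73 [-0.0222 -0.0232  0.    ]
-0.04 16 [-2.5 -1.1  8. ]
  offcut 0.83 [-0.0215 -0.0233  0.    ]
-0.036 17 [-2.2  0.8  6.3]
  offcut 0.71 [-0.0158 -0.0241  0.    ]
-0.032 18 [-1.2 -0.1  7.1]
  offcut 0.89 [-0.0101 -0.024   0.    ]
-0.029 18.5 [-1.3  0.4  6.7]
  offcut 0.62 [-0.0088 -0.0248  0.    ]
16.6917
```

View pics/w5.png

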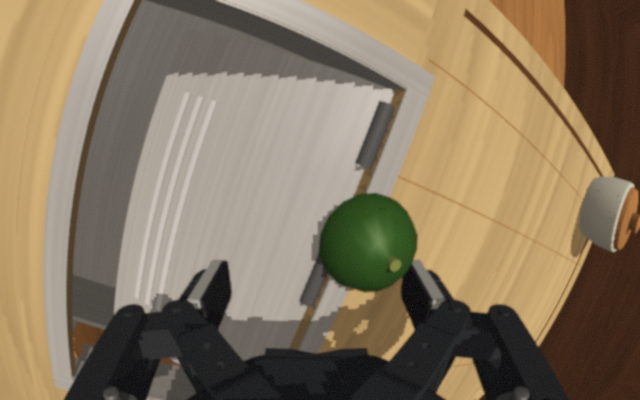

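The offcut is at about x = -9 mm, overhanging the hinge, with the pusher on it at (410,270) and its lane clear of the lead finger. I keep going.

Run:
```python
from h import *
y=-.0235
for x,th in((-.026,19),(-.022,19.5),(-.018,20),(-.014,21),(-.010,21.5),(-.006,22),(-.002,22)):
    at([x,y,.004],22,th,.03);print(x,th,np.round(read_ft_force(),1))
    im=read_camera("wrist")
    d=(tip_of("wrist","offcut")+[None])[0]
    if d: print("  offcut",round(d["confidence"],2),np.round(d["at"]),toB(onz("wrist",d["at"],.15)).round(4))
    if d is None or d["confidence"]<.3 or toB(onz("wrist",d["at"],.15))[0]>.03: break
pause(.3);cv2.imwrite("pics/w6.png",read_camera("wrist")[...,::-1]);print(read_time_s())
```

```text
-0.026 19 [-0.9  0.9  5.8]
  offcut 0.7 [366. 240.] [-0.0068 -0.0245  0.    ]
-0.022 19.5 [-1.7  0.4  4.9]
  offcut 0.97 [366. 237.] [-0.0015 -0.0258  0.    ]
-0.018 20 [0.  0.3 5.6]
18.1583
```

View pics/w6.png

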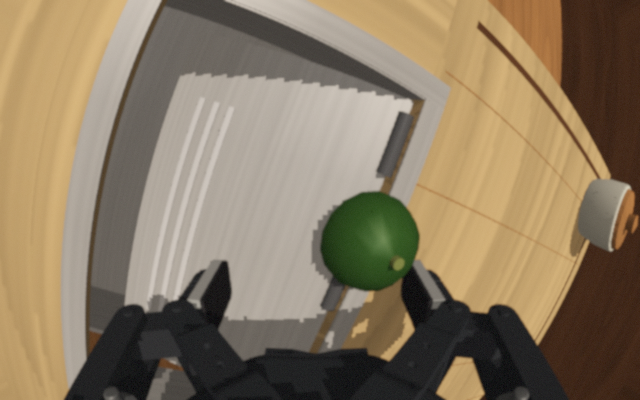

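It hasn't dropped; the network only missed it. The offcut is at (369,240), about x = +3 mm, with the flap down. I push on until it goes.

Run:
```python
from h import *
y=-.0235
miss=0
for x,th in((-.014,21),(-.011,21.5),(-.008,22),(-.005,22),(-.002,22),(.001,22)):
    at([x,y,.004],22,th,.03);print(x,th,np.round(read_ft_force(),1))
    im=read_camera("wrist")
    g=im[150:330,230:440].astype(int);n=((g[...,1]>1.5*g[...,0])&(g[...,1]>1.5*g[...,2])&(g[...,1]>25))
    yy,xx=np.nonzero(n);print("  green",n.sum(),(xx.mean()+230).round(),(yy.mean()+150).round()) if n.sum()>50 else print("  none")
    if n.sum()<300: break
    if xx.mean()+230<335: break
pause(.3);cv2.imwrite("pics/w7.png",read_camera("wrist")[...,::-1]);print(read_time_s())
```

```text
-0.014 21 [0.1 1.4 3.9]
  green 6822 348.0 229.0
-0.011 21.5 [-1.7  0.7  4.4]
  none
19.1417
```

View pics/w7.png

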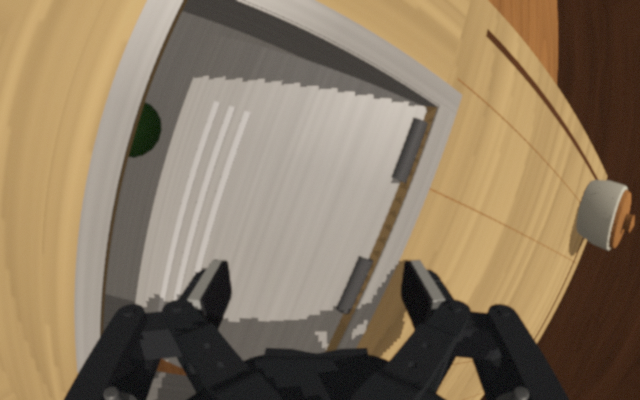

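The offcut is now past the flap at (145,130), looking smaller and partly hidden by the rim. I'll check its depth before leaving.

Run:
```python
from h import *
pause(.2);im=read_camera("wrist")
for h in(.12,.10,.06,.03,.004):
    print(h,*(toB(onz("wrist",p,h)).round(3) for p in((140,103),(160,130),(132,156))))
for c in("wrist","side","scene"):
    if c!="wrist": read_camera(c)
    for d in look_for(c,"offcut")[:2]: print(c,d)
```

```text
0.12 [ 0.121 -0.049 -0.03 ] [ 0.109 -0.04  -0.03 ] [ 0.118 -0.026 -0.03 ]
0.1 [ 0.125 -0.048 -0.05 ] [ 0.111 -0.038 -0.05 ] [ 0.121 -0.022 -0.05 ]
0.06 [ 0.133 -0.048 -0.09 ] [ 0.115 -0.035 -0.09 ] [ 0.128 -0.015 -0.09 ]
0.03 [ 0.139 -0.047 -0.12 ] [ 0.118 -0.033 -0.12 ] [ 0.133 -0.009 -0.12 ]
0.004 [ 0.144 -0.046 -0.146] [ 0.121 -0.031 -0.146] [ 0.138 -0.004 -0.146]
wrist {'at': [145.2, 130.5], 'confidence': 0.71}
side {'at': [412.2, 270.0], 'confidence': 0.24}
```

The apparent diameter matches 45 mm only near the pan floor (z about 0.01–0.03), so it has dropped. I draw the fingers out and check.

Run:
```python
from h import *
at([-.013,-.0235,.03],22,21.5,.06)
at([-.016,-.0235,.12],22,21.5,.12)
movel(toW([0,0,.25]),quat(tool(0,0,-1)),speed=.15)
pause(.8)
a=read_camera("wrist")
for n,z in(("flap_edge",.147),("lip",.15),("salt",.15),("mill",.15)):
    for d in tip_of("wrist",n)[:1]: print(n,d["confidence"],onz("wrist",d["at"],z).round(3))
print("offcut",look_for("wrist","offcut")[:1])
b=read_camera("scene");print("mug",[onz("scene",d["at"],0).round(3) for d in tip_of("scene","mug")[:1]])
cv2.imwrite("pics/end.png",a[...,::-1]);print(read_time_s(),read_ft_force())
```

```text
flap_edge 0.78 [0.375 0.028 0.147]
lip 0.75 [ 0.485 -0.004  0.15 ]
salt 0.6 [0.767 0.033 0.15 ]
mill 0.85 [ 0.705 -0.188  0.15 ]
offcut []
mug [array([ 0.428, -0.493,  0.   ])]
23.4167 [ 0.22850922 -0.01432894  0.11473837]
```

View pics/end.png

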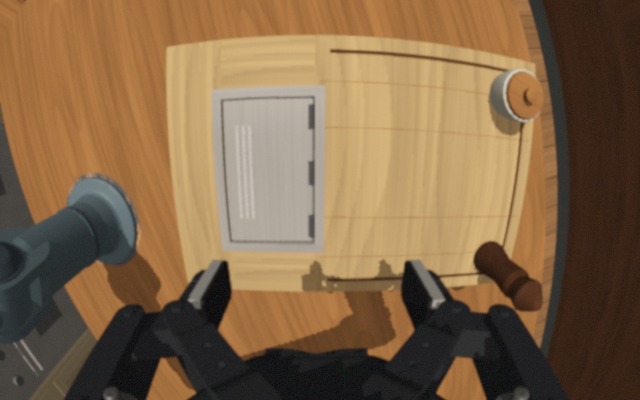

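The flap is shut in its trim (215–325, 87–250), the wood is clear, and salt (518,97) and mill (510,275) stand where they were.

```bash
python3 -c "
from bench import *
print(sign_off())"
```

```text
the job is handed in; nothing more can be done
None
```

I handed the job in at about 23 s of robot time, verdict not shown: the cucumber end was pushed over the held-down flap and, judging by its apparent size in the last view before the flap closed, lies in the pan; the flap is shut, and the mill, salt pot and mug measure within about 1 cm of where they started.

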